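# Set the drum gap of a bat-handle sander with a gauge blade

## Robot

A 7-joint arm with a two-finger parallel gripper is mounted at the origin on the work surface. World frame = base frame: x ahead of the robot, y to its left, z up, the work surface at z = 0. Lengths are in m, angles in degrees, forces in N, time in s.
With the tool pointing down it reaches from about 0.35 to 0.9 m from the base axis. Payload 8.1 kg.
Tool frame: the origin (TCP) lies between the finger pads; the fingertips stand 14 mm ahead of it and the grasp point (between the pads) lies 5 mm behind it; x points along the fingers, y is the direction in which the jaws open and shut, and the axes are right-handed (so a half turn about x gives the same grasp; the last joint's range is limited). The gripper opens to 85 mm and grips with 20 to 120 N. Pads are 22 mm wide; open, the fingers measure 114 mm over their backs; the gripper's body (76 mm by 85 mm) begins 54 mm behind the grasp point. The pads swing forward as they close: fully open they stand 13 mm farther back than shut.
Start: joints at [-77.899, 24.895, 1.432, 90.138, -0.665, 64.973, -4.303], TCP at [0.193, 0.594, 0.245] pointing down, gripper open.
Joint ranges: [-149.89, 149.89], [-25.12, 119.58], [-72.63, 75.52], [4.76, 147.25], [-75.54, 255.54], [6.69, 114.76], [-157.13, 157.13]. Speed limits (degrees/s): [127.2, 127.2, 172.46, 172.46, 180, 180, 180].

## Interface

Orientations are given as a 3x3 rotation matrix whose columns are the frame's x, y, z axes.
In Python, from bench import robot, eyes, finder gives the robot as it stands. Calls block until the motion is done:
- robot.goto(position, orientation): joint-space move of the TCP to a pose.
- robot.move_straight(position, speed=0.15, ori=None, f_stop=None): straight line of the TCP; ori=None keeps the orientation; speed is the mean speed in m/s. With f_stop (N) it stops when the force on the tool has changed by that much, and returns True; else False.
- robot.movej(angles): joint-space move.
- robot.set_gripper(opening): finger opening in m; the grip force is fixed at half the most; returns when the fingers have stopped.
- robot.wait(seconds).
- robot.ik(position, orientation): joint angles nearest the present ones, or None.
- eyes.capture(name): name is "scene" or "top"; returns a dict with "img" (420x560x3 uint8, red, green, blue), "z_map" (420x560 float32, m along the optical axis (not along the pixel's ray), 0 where there is no reading), "vertical_fov" (degrees; the focal length in pixels is half the picture's height over the tangent of half this angle, whatever the lens; pixels are square), "cx", "cy" (the principal point, pixels), "R" (3x3) and "t" (3): a world point X has camera coordinates R X + t. Camera axes: x right, y down, z forward; pixel columns grow to the right and rows downward; lengths in m; the calibration is good to about 2 mm. A picture is of the moment at which its call begins.
A pose or a line that the arm cannot do raises robot.IKError and nothing moves.
- robot.hand_in(): hands the job in, once; it reports no verdict.
Trained networks look in a picture, given as the dict that the camera call returned (one of the last four; its "shot" number tells which), for a name from the list of things; names that differ only in an ending like _2 or _b are one class to them, and where a whole thing is asked for, a point or a joint stands for the part that bears it (a point fixed in the world has none). Each returns a list of dicts, best first, with "conf" (0 to 1); they miss things now and then, are a little off and sometimes report something else, mostly with a low value. They report only what shows in the picture. A call takes as long as a camera call. They do not tell look-alikes from the thing itself.
- finder.look_for(picture, target): "rect" ([left, top, right, bottom] in pixels, round what is visible of it).
- finder.tip_of(picture, target): "at" ([row, column] in pixels: a listed point, or the origin of a listed thing).
Readings, each from a call of its own:
- robot.get_clock(): time.
- robot.get_joints(): joint angles.
- robot.get_joint_velocities(): joint speeds.
- robot.get_tau(): joint torques, N m.
- robot.get_ee_pos(): TCP position.
- robot.get_orientation(): TCP orientation.
- robot.get_contact_force(): force on the tool from outside, world axes, zero at the start.
- robot.get_ft_torque(): the same for the moment, N m.
- robot.get_width(): finger opening in m.
Only numpy, scipy, OpenCV 4.12 (cv2) and the standard library are available. Lean on these libraries where they do the work, as an engineer would, in place of code of your own. Each camera call takes 0.05 s, during which the arm holds its last target.

## Task

The flat gauge blade is lying under the drum of the small bench sander, but the drum stands too high above it. Turn the slanted T-handle screw to lower the drum until the blade just drags, not clamped hard; then, leaving the screw as set, slide the gauge out and lay it flat on the floor of the aluminium tray, its wooden grip upwards. Leave the oil bottle, the cork block and the round wooden offcut alone.

Things in the scene. Friction and masses are not known exactly. Their poses are not given: they have to be found in the camera images.
- machine: Small green bench sander, bolted down. Origin on the bench below the drum; z up, x away from the robot at yaw 0. Base 230 x 270 mm: x -80 to +150, y -180 to +90. Two slanted rails at y -57 to -43 and +43 to +57 rise from x +115 at table height and lean 35 degrees toward -x, to a cross plate (120 mm along y) whose top is 210 mm above the bench, at about x +15.
- table_top (a point): Point on the top face of the sander's steel table, 60 mm above the bench, straight above machine's origin and under the drum; axes as machine. The table is 100 mm wide (x -50 to +50) and runs from y -173 to +73.
- drum_low (a point): Lowest point, at mid length, of the sanding drum (70 mm diameter, 60 mm long, brown abrasive, axis along machine x, not spinning). Its height over table_top is the gap, right when it equals the blade's 6 mm. The drum is sprung: once down on the blade it nips it with about 6 N and lifts, 6 N more for each mm too far (up to 6 mm).
- screw (a joint): Adjusting screw's angle, rad, 0 to 4.6. It grows when the T-handle is turned clockwise, looking down onto the handle; this lowers the drum: free gap = 16 mm - 3.0 mm x reading, so 6 mm is at 3.33. Needs about 0.1 N m, a little more once the blade is nipped, and stays where left. Starts at about 1.5 to 2.4.
- screw_grip (a point): Centre of the steel T-handle's flat bar, on the screw axis: 52 mm long (this point's x), 12 mm thick (y), 42 mm tall (z). 17 mm below the bar's top, 25 mm above the 40 mm disc it stands on. z is the screw axis, up out of the screw, leaning 35 degrees from vertical toward the machine's -x; x and y turn with the handle. Grasp the 12 mm thickness with the tool along the axis.
- gauge_grip (a point): Centre of the gauge's upright wooden grip, 12 mm thick (x), 42 mm long (y), 42 mm tall (z); 28 mm above the blade's top, 14 mm below the grip's top. The gauge (about 200 g) starts flat on the sander's table with its blade's +y end under the drum; drawing it along its own -y slides it out.
- gauge: The gauge: flat steel blade 30 mm (x) by 170 mm (y) by 6 mm thick with the wooden grip near its -y end. Origin at the middle of the blade's underside, which is 60 mm along +y from and 34 mm below gauge_grip; same axes.
- tray: Shallow open aluminium tray, fixed to the bench, 250 (x) by 150 (y) by 16 mm tall, walls 4 mm, floor 4 mm thick; origin at the centre of its underside, on the bench.
- oil: Bystander: amber oil bottle standing on the bench, 56 mm diameter, 140 mm tall; origin at the centre of its underside.
- block: Bystander: cork sanding block 110 x 60 x 35 mm lying on the bench; origin at the centre of its underside.
- offcut: Bystander: round pale wood handle offcut standing on the bench, 36 mm diameter, 90 mm tall; origin at the centre of its underside.
There are look-alikes about, which are no part of the job. Leave any orange look-alike of the gauge alone.

How it is judged:
By the outcome, as a careful person would: the job done as asked, in the order asked, and still so for the second after the job is handed in, with the robot touching nothing.
It also fails if it takes over 72 s, if anything falls off the work surface, if the arm or the gripper's body presses on something with over 40 N, if the wrist force passes 120 N, or if a joint passes its speed limit or range.

## Working session

There is one attempt and no reset: what is moved stays moved. The work goes in short steps, each a Python script; the robot and the scene stay as the last script left them, time stands still between calls to the robot, and variables do not carry over. Pictures are saved under pics/ and viewed, and the job is handed in when it is done.

```bash
ls; mkdir -p pics; cat > h.py <<'E'
from bench import robot, eyes, finder
import numpy as np, cv2
def K(c):
    h=c["img"].shape[0]; f=h/2/np.tan(np.radians(c["vertical_fov"])/2); return f,c["cx"],c["cy"]
def unproj(c,r,col,z=None):
    f,cx,cy=K(c); 
    if z is None: z=c["z_map"][int(round(r)),int(round(col))]
    p=np.array([(col-cx)/f*z,(r-cy)/f*z,z]); return c["R"].T@(p-c["t"])
def proj(c,X):
    f,cx,cy=K(c); p=c["R"]@np.asarray(X)+c["t"]; return np.array([cy+f*p[1]/p[2],cx+f*p[0]/p[2]])
def ray(c,r,col):
    f,cx,cy=K(c); d=c["R"].T@np.array([(col-cx)/f,(r-cy)/f,1]); return -c["R"].T@c["t"],d/np.linalg.norm(d)
def tri(L):
    A=np.zeros((3,3));b=np.zeros(3)
    for o,d in L:
        P=np.eye(3)-np.outer(d,d);A+=P;b+=P@o
    X=np.linalg.solve(A,b); return X,[np.linalg.norm((np.eye(3)-np.outer(d,d))@(X-o)) for o,d in L]
def cloud(c):
    f,cx,cy=K(c); h,w=c["z_map"].shape; v,u=np.mgrid[:h,:w]; z=c["z_map"]
    P=np.stack([(u-cx)/f*z,(v-cy)/f*z,z],-1); return (P-c["t"])@c["R"]
def save(c,n,crop=None,s=1):
    im=c["img"][:,:,::-1]
    if crop: im=im[crop[0]:crop[1],crop[2]:crop[3]]
    if s!=1: im=cv2.resize(im,None,fx=s,fy=s,interpolation=cv2.INTER_CUBIC)
    cv2.imwrite("pics/"+n,im)
E
python3 - <<'E'
from h import *
import pickle
print(robot.get_clock())
cs={n:eyes.capture(n) for n in("scene","top")}
for n,c in cs.items():
    save(c,n+"0.png"); print(n,c["vertical_fov"],c["cx"],c["cy"],-c["R"].T@c["t"],c["R"][2],(c["z_map"]>0).mean())
    for t in["machine","screw_grip","gauge_grip","gauge","drum_low","table_top","tray","oil","block","offcut"]:
        for k in finder.tip_of(c,t)[:3]:
            r,q=k["at"]; print(n,t,np.round(k["at"],1),round(k["conf"],2),np.round(unproj(c,r,q),3) if 0<=r<419 and 0<=q<559 else "")
pickle.dump(cs,open("c0.pkl","wb")); print(robot.get_clock())
E
```

```text
pics
0.0
scene 53.984054508580186 281.36864731298954 214.27681508766517 [ 1.31204543 -0.75862554  0.99910539] [-0.59639969  0.50656635 -0.62265395] 0.9959438775510204
scene machine [241.4 321.6] 0.72 [0.614 0.011 0.06 ]
scene screw_grip [186.8 322.2] 0.58 [0.569 0.046 0.244]
scene gauge_grip [331.  179.9] 0.88 [ 0.606 -0.529  0.049]
scene gauge_grip [237.5 297.5] 0.86 [ 0.585 -0.074  0.108]
scene gauge_grip [209.9 274.3] 0.68 [0.363 0.013 0.047]
scene gauge [235.6 309.9] 0.74 [ 0.572 -0.004  0.067]
scene gauge [349.6 189.5] 0.69 [ 0.645 -0.529  0.005]
scene gauge [211.4 392.6] 0.64 [0.652 0.354 0.033]
scene drum_low [228.5 321.1] 0.85 [ 0.626 -0.01   0.137]
scene table_top [230.3 321.8] 0.85 [ 0.633 -0.013  0.135]
scene tray [271.5 219.7] 0.55 [ 0.456 -0.302  0.007]
scene oil [198.2 353.5] 0.56 [0.487 0.322 0.019]
scene block [213.7 392.6] 0.75 [0.659 0.345 0.031]
scene offcut [309.1 272.3] 0.71 [ 0.7   -0.279  0.024]
top 53.36090969279316 280.5895355079067 206.78178735997534 [ 0.34767468 -0.06285353  1.36407772] [ 0.14016042  0.00253413 -0.99012557] 0.9959651360544217
top machine [195.1 246.5] 0.73 [0.557 0.041 0.144]
top screw_grip [183.  242.9] 0.59 [0.574 0.042 0.241]
top gauge_grip [288.9 185.5] 0.84 [0.281 0.249 0.01 ]
top gauge_grip [264.6 251.9] 0.79 [0.354 0.036 0.012]
top gauge_grip [192.4 285.5] 0.68 [ 0.573 -0.076  0.09 ]
top gauge [279.1 206.2] 0.98 [0.31  0.184 0.003]
top gauge [169.7 419.5] 0.91 [ 0.655 -0.522  0.007]
top gauge [190.9 264.3] 0.88 [ 0.584 -0.009  0.062]
top drum_low [195.9 247.1] 0.89 [0.555 0.039 0.14 ]
top table_top [193.6 247.2] 0.68 [0.562 0.039 0.141]
top tray [229.7 353.2] 0.66 [ 0.46  -0.294  0.007]
top oil [229.5 155.9] 0.89 [0.466 0.325 0.084]
top block [178.7 150.7] 0.95 [0.635 0.359 0.04 ]
top offcut [157.4 342.3] 0.47 [ 0.681 -0.256  0.09 ]
1.1
```

View pics/scene0.png

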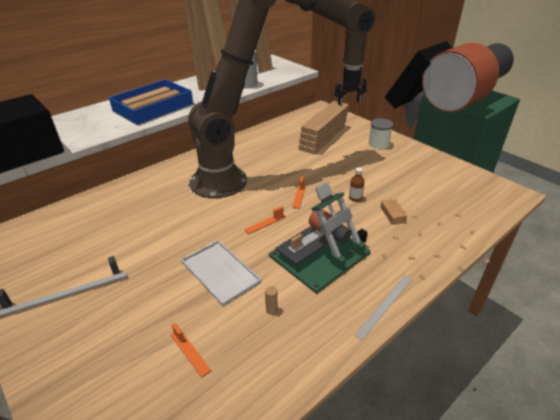

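View pics/top0.png

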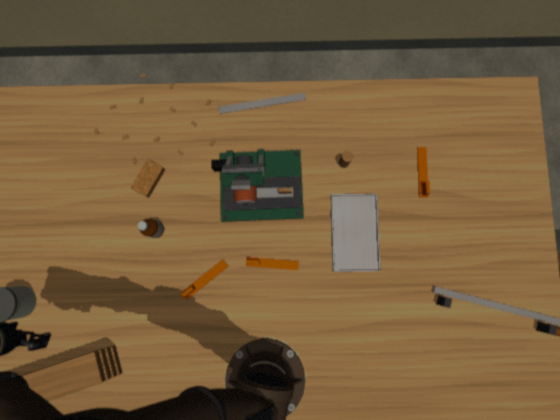

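```bash
python3 - <<'E'
from h import *
import pickle
cs=pickle.load(open("c0.pkl","rb"))
save(cs["scene"],"s_crop.png",(150,300,220,400),4)
save(cs["top"],"t_crop.png",(140,290,170,350),4)
E
```

```text
(no output)
```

View pics/s_crop.png

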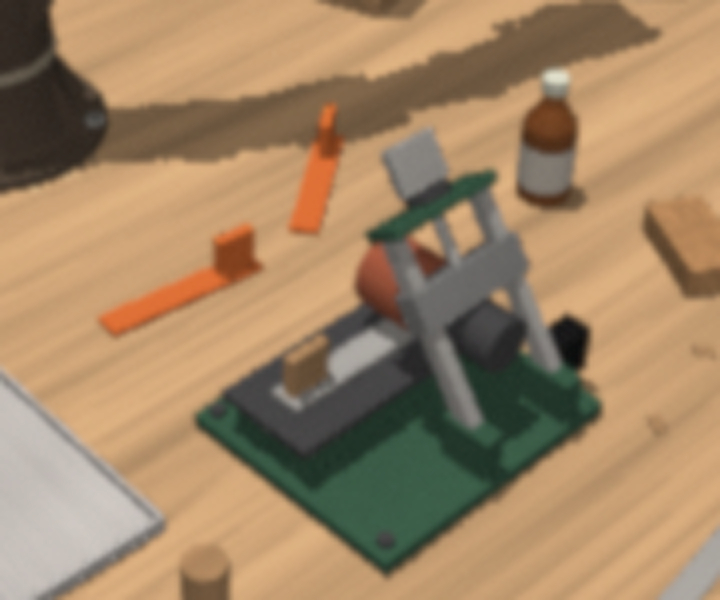

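View pics/t_crop.png

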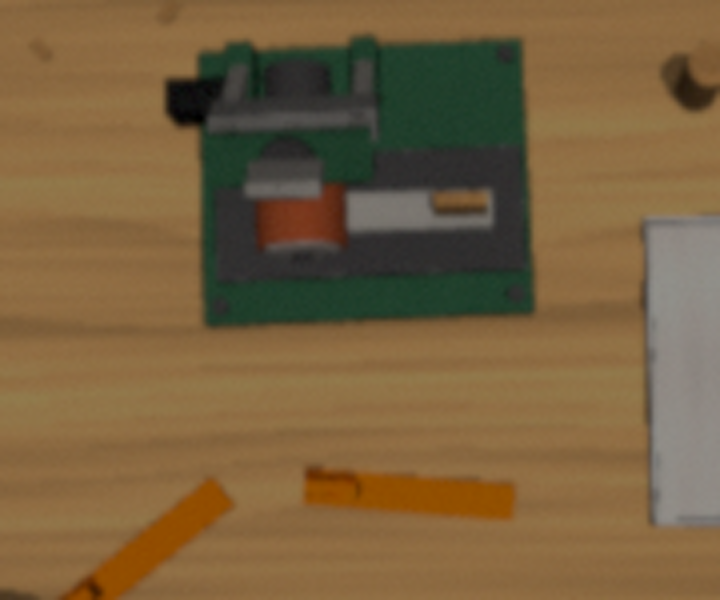

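The real gauge is the one with the pale steel blade and wooden grip on the sander table (scene ~(242,297), top ~(191,285)). The look-alikes are the three orange gauges: scene (338,180), (215,278) and (185,302), top (189,423), (264,252) and (290,187). The plain steel strips at scene (307,385) and (285,60) aren't gauges. Next I'll fit the poses.

```bash
python3 - <<'E'
from h import *
import pickle
cs=pickle.load(open("c0.pkl","rb"))
def rect(P,nm):
    (c,s,a)=cv2.minAreaRect((P[:,:2]*1000).astype(np.float32)); print(nm,len(P),np.round(c,1),np.round(s,1),round(a,2),"zmed",np.round(np.median(P[:,2])*1000,1), np.round(np.std(P[:,2])*1000,1))
for n,c in cs.items():
    X=cloud(c); hsv=cv2.cvtColor(c["img"],cv2.COLOR_RGB2HSV); H,S,V=[hsv[...,i].astype(int) for i in range(3)]
    reg=(X[...,0]>.42)&(X[...,0]<.85)&(X[...,1]>-.2)&(X[...,1]<.2)
    print(n,"bench z",np.median(X[(abs(X[...,1]+.1)<.5)&(abs(X[...,0]-.6)<.3)][:,2]))
    g=reg&(H>50)&(H<90)&(S>90)&(X[...,2]<.05); rect(X[g],"base")
    gp=reg&(H>50)&(H<90)&(S>90)&(X[...,2]>.15); rect(X[gp],"plate"); print(X[gp].mean(0))
    t=reg&(abs(X[...,2]-.062)<.006)&(S<70); rect(X[t],"table")
    h=reg&(X[...,2]>.222); P=X[h]; rect(P,"handle"); print(P.min(0),P.max(0),P.mean(0))
    w=reg&(X[...,2]>.075)&(X[...,1]<-.04)&(H<25)&(S>80)&(X[...,0]<.62); rect(X[w],"grip"); print(X[w].min(0),X[w].max(0))
    tr=(abs(X[...,0]-.46)<.17)&(abs(X[...,1]+.3)<.12)&(S<60)&(X[...,2]<.03); rect(X[tr],"tray")
E
```

```text
scene bench z -0.00015912730532168846
base 1605 [619.2  -2.7] [218.5 259.5] 1.4 zmed 17.6 6.9
plate 31 [603.8  38.4] [ 14.4 100.5] 0.88 zmed 212.6 3.0
[0.605432   0.03362038 0.21192762]
table 911 [615.8  12.2] [294.9 178.1] 80.95 zmed 60.2 3.1
handle 167 [581.1  48.9] [48.  54.7] 5.96 zmed 236.0 8.6
[0.55606467 0.02082384 0.2220729 ] [0.60560886 0.07624031 0.25133272] [0.57469702 0.04542282 0.23592974]
grip 103 [579.2 -75. ] [42.7 14.6] 89.01 zmed 97.5 10.7
[ 0.57171993 -0.09637252  0.07522301] [ 0.58651539 -0.05363735  0.11116393]
tray 2705 [ 444.8 -294.2] [161.7 270.4] 89.87 zmed 3.9 4.2
top bench z 0.001937355618229
base 1749 [612.3   4.7] [223.3 262.9] 1.29 zmed 18.8 3.0
plate 323 [593.7  49.4] [ 32.3 117.4] 2.1 zmed 207.4 6.7
[0.59467712 0.04902756 0.20693254]
table 1495 [615.1  14.9] [173.8 274.8] 1.15 zmed 61.5 2.9
handle 186 [581.2  49. ] [45.7 51.7] 1.87 zmed 243.5 9.9
[0.5575733  0.02273689 0.2221728 ] [0.60384753 0.0746329  0.25676488] [0.57347704 0.04806278 0.24012202]
grip 68 [578.4 -72.6] [39.8 10.7] 89.02 zmed 107.5 7.3
[ 0.57310723 -0.09243958  0.08529928] [ 0.58396644 -0.05259651  0.11456253]
tray 3548 [ 453.6 -297.6] [149.7 247.5] 89.57 zmed 5.4 4.2
```

```bash
cat > fit.py <<'E'
from h import *
from scipy.optimize import least_squares
yaw0=np.radians(1.3)
def Rz(a): c,s=np.cos(a),np.sin(a); return np.array([[c,-s,0],[s,c,0],[0,0,1.]])
def axisframe(yaw):
    u=Rz(yaw)@np.array([-np.sin(np.radians(35)),0,np.cos(np.radians(35))])
    e2=Rz(yaw)@np.array([0,1.,0]); e1=np.cross(e2,u); return np.stack([e1,e2,u],1)  # reading-0 guess x=e1
def sdf(Q,h):
    q=np.abs(Q)-h; return np.linalg.norm(np.maximum(q,0),axis=1)+np.minimum(q.max(1),0)
def fitbox(P,h,c0,Rf,a0,coff=0):
    def f(p): 
        R=Rf@Rz(p[3]*10); return sdf((P-p[:3])@R-[0,0,coff],h)*1000
    best=min((least_squares(f,np.r_[c0,a/10],loss="soft_l1",x_scale=.01) for a in a0),key=lambda r:r.cost)
    return best.x[:3],np.degrees(best.x[3]*10),np.abs(best.fun).mean(),best.cost
def handle_pts(c,c0,Rf,m=.0):
    X=cloud(c).reshape(-1,3); X=X[np.linalg.norm(X-c0,axis=1)<.06]; Q=(X-c0)@Rf
    # above disc: keep z' > -18mm
    return X[(Q[:,2]>-.016)&(np.hypot(Q[:,0],Q[:,1])<.04)]
def grip_pts(c,c0):
    X=cloud(c).reshape(-1,3); return X[(X[:,2]>c0[2]-.012)&(np.linalg.norm((X-c0)[:,:2],axis=1)<.04)]
HB=np.array([.026,.006,.021])
E
python3 - <<'E'
from fit import *
import pickle
cs=pickle.load(open("c0.pkl","rb"))
F=axisframe(yaw0); c0=np.array([.575,.047,.238])
A=np.radians(np.arange(0,180,15))
Ps=[]
for n,c in cs.items():
    P=handle_pts(c,c0,F); Ps.append(P); print(n,len(P),fitbox(P,HB,c0,F,A,-.004))
P=np.vstack(Ps); print("both",fitbox(P,HB,c0,F,A,-.004))
g0=np.array([.579,-.0735,.094]); Pg=[]
for n,c in cs.items():
    P=grip_pts(c,g0); Pg.append(P); print(n,len(P),fitbox(P,np.array([.006,.021,.021]),g0,np.eye(3),[0,.03],-.007))
print("both",fitbox(np.vstack(Pg),np.array([.006,.021,.021]),g0,np.eye(3),[0,.03],-.007))
# drum points
for n,c in cs.items():
    X=cloud(c); hsv=cv2.cvtColor(c["img"],cv2.COLOR_RGB2HSV); H,S,V=[hsv[...,i].astype(int) for i in range(3)]
    m=((H<12)|(H>170))&(S>120)&(abs(X[...,0]-.57)<.07)&(abs(X[...,1]-.045)<.06)&(X[...,2]>.06)&(X[...,2]<.17)
    P=X[m]; 
    def f(p): return (np.hypot(P[:,1]-p[0]-np.sin(yaw0)*(P[:,0]-.577),P[:,2]-p[1])-.035)*1000
    r=least_squares(f,[.047,.105],loss="soft_l1"); print(n,"drum",len(P),r.x,"gap",r.x[1]-.035-.06,np.abs(r.fun).mean(),P[:,0].min(),P[:,0].max())
E
```

```text
scene 152 (array([0.57048182, 0.04857951, 0.23262686]), np.float64(90.3276569353611), np.float64(1.5008510890181082), np.float64(138.49897368309647))
top 157 (array([0.57115845, 0.04884395, 0.23512126]), np.float64(88.83034637413853), np.float64(1.0532650106993247), np.float64(87.8272515264417))
both (array([0.57071351, 0.04853021, 0.23423883]), np.float64(89.07712091777226), np.float64(1.45150852843345), np.float64(270.9422721952184))
scene 92 (array([ 0.57810839, -0.07385064,  0.09344841]), np.float64(0.4637304200508192), np.float64(1.144431789199544), np.float64(56.31076273285569))
top 70 (array([ 0.57977831, -0.07299632,  0.0961853 ]), np.float64(1.5319915403679116), np.float64(1.345586443241455), np.float64(58.100708448333386))
both (array([ 0.57865401, -0.07357581,  0.09526   ]), np.float64(0.8114153387624001), np.float64(1.4514078478890742), np.float64(141.19737461636754))
scene drum 155 [0.0492822  0.10580022] gap 0.010800220780280048 1.6202178787648416 0.5419796241113826 0.6038027170244162
top drum 253 [0.0491941  0.10727846] gap 0.012278463889442384 1.513810479808844 0.5435187167315619 0.5879928947514143
```

```bash
python3 - <<'E'
from fit import *
F=axisframe(yaw0); g=np.array([.5705,.0485,.2335]); u=F[:,2]; tx=-u
np.set_printoptions(precision=1,suppress=True)
def ori(a):  # rotate +a about tool x from tool y=e1
    y=np.cos(a)*F[:,0]+np.sin(a)*np.cross(tx,F[:,0]); return np.stack([tx,y,np.cross(tx,y)],1)
for b in(0,180):
  for d in (0,30,60,90,105,120):
    for back in(0,.09):
      q=robot.ik(g+u*(back-.005),ori(np.radians(b+d))); print(b,d,back,None if q is None else np.array(q))
Q=np.array(robot.get_joints()); 
for z,yy in((.094,0),(.094,1),(.2,1),):
  for s in(1,-1):
    R=np.array([[0,s,0],[0,0,-s],[-1,0,0.]]); q=robot.ik([.579,-.0735-.12*yy,z-.005],R); print("gauge",s,q)
E
```

```text
0 0 0 [-36.    7.   23.5 129.9  24.2  10.3 -34.7]
0 0 0.09 [-55.5  -8.2  35.1 129.6  34.2  27.3 -44.6]
0 30 0 [-36.3   7.   23.8 129.9  23.9  10.2 -64.5]
0 30 0.09 [-49.8  -7.3  30.1 129.4  31.8  26.5 -72.4]
0 60 0 [-31.5   7.   18.4 129.6  27.8  10.7 -98.5]
0 60 0.09 [-38.8  -5.8  20.2 128.8  27.9  25.3 -98.9]
0 90 0 [ -43.5    7.1   32.1  130.4   16.9    9.6 -117.3]
0 90 0.09 [ -21.1   -4.2    3.8  127.8   23.4   24.2 -124.7]
0 105 0 [ -60.4    8.5   52.4  131.2   -9.7    9.  -105. ]
0 105 0.09 [  -9.5   -3.3   -7.2  127.1   21.3   23.7 -137.5]
0 120 0 [-73.8  13.6  71.7 131.7 -49.7  12.8 -79.5]
0 120 0.09 [  29.    -1.3  -43.4  124.9   17.6   22.8 -147.6]
180 0 0 [-24.4   7.1  10.5 129.1  32.9  11.4 136.5]
180 0 0.09 [-46.3  -6.7  27.  129.2  30.5  26.  138.8]
180 30 0 [-28.    7.1  14.5 129.4  30.4  11.  108.9]
180 30 0.09 [-51.1  -7.5  31.2 129.4  32.3  26.6 107.1]
180 60 0 [-31.9   7.   18.9 129.6  27.5  10.6  81.9]
180 60 0.09 [-56.6  -8.4  36.  129.7  34.7  27.4  75. ]
180 90 0 [-34.8   7.   22.1 129.8  25.2  10.4  54.2]
180 90 0.09 [-58.7  -8.9  37.8 129.8  35.7  27.8  44.1]
180 105 0 [-35.8   7.   23.3 129.9  24.4  10.3  40.1]
180 105 0.09 [-59.2  -9.   38.2 129.8  35.9  27.9  28.9]
180 120 0 [-36.5   7.   24.  129.9  23.8  10.2  25.6]
180 120 0.09 [-59.2  -9.   38.2 129.8  35.9  27.9  13.9]
gauge 1 [-21.8  34.5  34.9 107.6 -26.7  46.2  27.3]
gauge -1 [ -37.7   47.9   65.6  108.8  -51.6   59.6 -129.3]
gauge 1 [-19.5  42.9  52.6 104.4 -41.7  54.4  51.7]
gauge -1 [ -24.9   50.    65.5  104.8  -52.2   61.9 -119. ]
gauge 1 [-25.9  39.6  65.3  99.1 -38.9  67.4  50.5]
gauge -1 [ -26.2   40.    66.    99.1  -39.4   67.7 -129. ]
```

```bash
cat >> fit.py <<'E'
F=axisframe(yaw0); g=np.array([.5705,.0485,.2335]); u=F[:,2]; tx=-u
def ori(a):
    y=np.cos(a)*F[:,0]+np.sin(a)*np.cross(tx,F[:,0]); return np.stack([tx,y,np.cross(tx,y)],1)
np.set_printoptions(precision=3,suppress=True)
def st(s=""):
    f=np.array(robot.get_contact_force()); m=np.array(robot.get_ft_torque()); p=np.array(robot.get_ee_pos())
    print(s,"t",round(robot.get_clock(),2),"p",p,"F",f,"M",m,"Mu",round(float(m@u),3),"w",round(robot.get_width(),4),"j7",round(robot.get_joints()[6],2))
E
python3 - <<'E'
from fit import *
R=ori(np.pi)
robot.goto([.3,.42,.36],np.array(robot.get_orientation())); st("a")
robot.goto(g+u*.09,R); st("b")
robot.set_gripper(.05); st("c")
import pickle
cs={n:eyes.capture(n) for n in("scene","top")}
pickle.dump(cs,open("c1.pkl","wb"))
save(cs["scene"],"s1.png",(100,280,220,420),4);save(cs["top"],"t1.png",(120,270,170,350),4)
print(robot.get_joints())
E
```

```text
a t 2.03 p [0.299 0.421 0.359] F [-0.633 -0.108 -0.111] M [ 0.036  0.033 -0.041] Mu -0.055 w 0.0856 j7 12.49
b t 3.94 p [0.519 0.048 0.307] F [ 0.224  0.561 -0.476] M [ 0.02   0.617 -0.022] Mu -0.037 w 0.0853 j7 138.93
c t 4.38 p [0.519 0.047 0.307] F [ 0.018  0.022 -0.6  ] M [-0.002  0.626  0.013] Mu 0.003 w 0.0501 j7 138.97
[-45.236  -7.285  25.556 129.002  30.183  26.85  138.975]
```

View pics/s1.png

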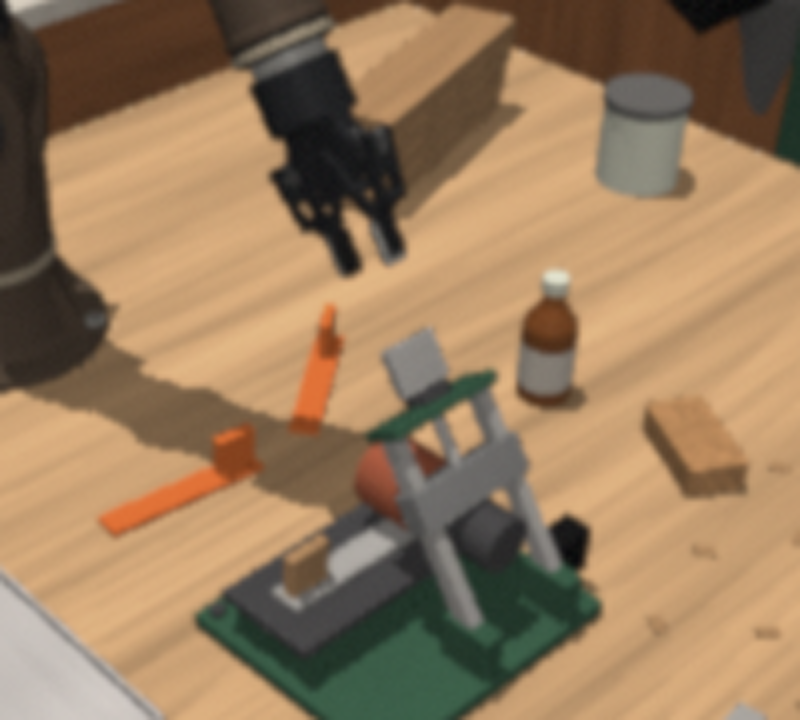

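View pics/t1.png

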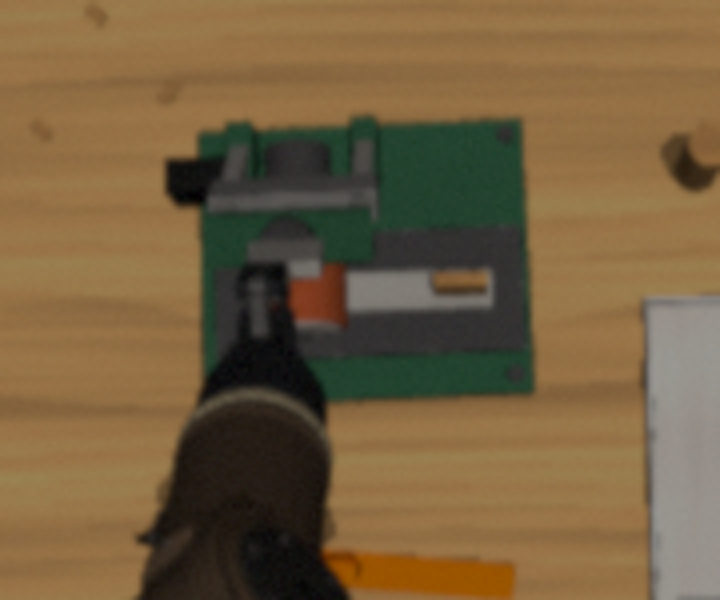

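```bash
python3 - <<'E'
from fit import *
import pickle
cs=pickle.load(open("c1.pkl","rb"))
p=np.array(robot.get_ee_pos());R=np.array(robot.get_orientation());print(R,ori(np.pi))
for n,c in cs.items():
    im=cv2.resize(c["img"][:,:,::-1],None,fx=5,fy=5,interpolation=cv2.INTER_CUBIC)
    for X,col in((p,(0,0,255)),(p+R[:,0]*.014,(0,255,255)),(g,(0,255,0)),(g+u*.017,(255,0,0)),(p+R[:,1]*.025,(255,0,255)),(p-R[:,1]*.025,(255,0,255)),(g+F[:,1]*.026,(255,255,0)),(g-F[:,1]*.026,(255,255,0))):
        r,q=proj(c,X); cv2.circle(im,(int(q*5+2),int(r*5+2)),4,col,-1)
    r,q=proj(c,g); r,q=int(r*5),int(q*5); cv2.imwrite(f"pics/{n}1b.png",im[r-250:r+200,q-250:q+250])
E
```

```text
[[ 0.573 -0.819 -0.023]
 [ 0.013 -0.019  1.   ]
 [-0.819 -0.574  0.   ]] [[ 0.573 -0.819 -0.023]
 [ 0.013 -0.019  1.   ]
 [-0.819 -0.574 -0.   ]]
```

View pics/scene1b.png

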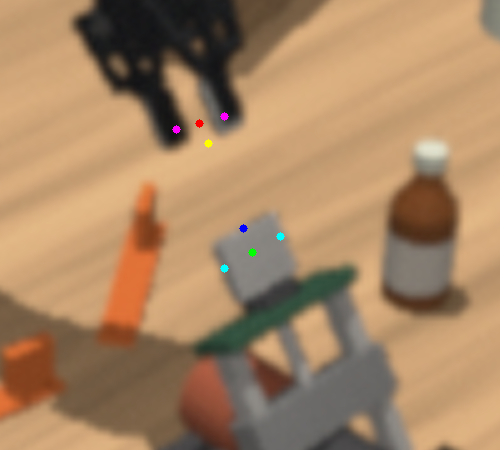

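View pics/top1b.png

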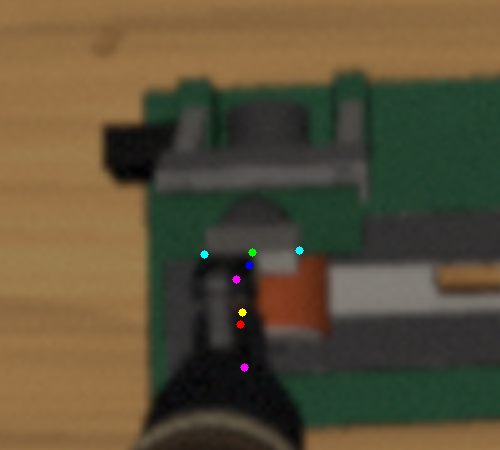

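```bash
python3 - <<'E'
from fit import *
import pickle
cs=pickle.load(open("c1.pkl","rb"))
p=np.array(robot.get_ee_pos());R=np.array(robot.get_orientation())
for n,c in cs.items():
    X=cloud(c).reshape(-1,3); Q=(X-p)@R
    for lo,hi in((-.01,.02),(-.04,-.01),(-.1,-.06)):
        m=(Q[:,0]>lo)&(Q[:,0]<hi)&(np.abs(Q[:,1])<.07)&(np.abs(Q[:,2])<.07); A=Q[m]*1000
        print(n,lo,m.sum()); 
        if m.sum(): print(np.percentile(A,[2,25,50,75,98],axis=0).round(1))
E
```

```text
scene -0.01 92
[[ -9.3 -39.5 -13.4]
 [ -5.1 -31.6  -9.2]
 [  0.4 -24.5  -4.9]
 [  5.9  26.7   2.2]
 [ 10.6  31.7   9.7]]
scene -0.04 154
[[-39.6 -56.2 -14.9]
 [-35.1 -36.7 -10.5]
 [-26.7 -27.2  -6.7]
 [-18.4  27.3   0.6]
 [-10.9  45.9   8.6]]
scene -0.1 385
[[-98.9 -67.2 -20.7]
 [-88.2 -49.8 -13.7]
 [-79.3 -20.7 -11.1]
 [-69.7  14.3  -5.1]
 [-60.8  61.7   8.7]]
top -0.01 5
[[ -6.4 -33.6 -11.8]
 [ -5.6 -33.1 -11.7]
 [ -2.5 -32.1 -11.7]
 [  1.4 -30.8 -11.5]
 [  6.2 -28.6 -11.2]]
top -0.04 17
[[-39.4 -57.5 -13.9]
 [-38.8 -56.9 -11.8]
 [-38.1 -37.3  -6.5]
 [-35.2 -33.4  -1.5]
 [-12.8 -28.3   9.1]]
top -0.1 192
[[-99.5 -68.5 -18.5]
 [-93.6 -64.5 -10.9]
 [-89.4 -52.2  -3.5]
 [-77.9 -30.6   3.3]
 [-60.4 -21.6  15.5]]
```

```bash
python3 - <<'E'
from fit import *
R=ori(np.pi)
s=robot.move_straight(g-u*.003,speed=.08,ori=R,f_stop=8); st("in %s"%s)
if not s:
    robot.set_gripper(0.0); st("closed"); robot.wait(.2); st()
    print(robot.get_joints())
E
```

```text
in False t 5.79 p [0.572 0.049 0.231] F [0.01  0.391 0.072] M [-0.002  0.61  -0.023] Mu -0.025 w 0.05 j7 149.34
closed t 6.22 p [0.572 0.049 0.231] F [-3.911 -0.352  6.006] M [-0.009  0.764 -0.011] Mu -0.014 w 0.0111 j7 149.36
 t 6.42 p [0.572 0.049 0.231] F [-5.868 -0.309  6.042] M [0.017 0.777 0.002] Mu -0.018 w 0.0112 j7 149.36
[-40.984   6.679  29.03  130.205  20.188  10.169 149.357]
```

```bash
python3 - <<'E'
from fit import *
R=ori(np.pi)
robot.set_gripper(.03); st("o")
p=np.array(robot.get_ee_pos())
robot.move_straight(p+u*.004,speed=.05,ori=R); st("r")
robot.set_gripper(0.0); robot.wait(.15); st("closed")
f=np.array(robot.get_contact_force()); print(f@u,f@F[:,0],f@F[:,1])
E
```

```text
o t 6.73 p [0.572 0.049 0.231] F [-0.383  0.384 -0.126] M [-0.038  0.586 -0.092] Mu -0.061 w 0.03 j7 149.36
r t 6.98 p [0.57  0.049 0.235] F [ 0.313  0.5   -0.631] M [-0.044  0.54   0.056] Mu 0.064 w 0.03 j7 148.75
closed t 7.42 p [0.57  0.049 0.235] F [-4.258 -0.124  5.069] M [ 0.045  0.713 -0.004] Mu -0.038 w 0.0111 j7 148.76
6.595434986936831 -0.5817026526095211 -0.027554177715477347
```

```bash
cat >> fit.py <<'E'
def turn(step,n,settle=.1):
    for i in range(n):
        q=np.array(robot.get_joints()) if not hasattr(turn,'q') else turn.q
        q=q.copy(); q[6]-=step; turn.q=q; robot.movej(list(q))
        ms=[];fs=[]
        for k in range(5):
            robot.wait(settle/5); ms.append(np.array(robot.get_ft_torque())@u); fs.append(np.array(robot.get_contact_force()))
        f=np.mean(fs,0)
        print("t %.2f j7 %.2f (cmd %.2f) Mu %.3f +-%.3f F_u %.1f F_e1 %.1f F_e2 %.1f w %.4f"%(robot.get_clock(),robot.get_joints()[6],q[6],np.mean(ms),np.std(ms),f@u,f@F[:,0],f@F[:,1],robot.get_width()))
E
python3 - <<'E'
from fit import *
turn(5,6)
st()
E
```

```text
t 7.76 j7 143.90 (cmd 143.76) Mu -0.122 +-0.015 F_u 3.2 F_e1 -0.6 F_e2 0.4 w 0.0109
t 8.09 j7 138.95 (cmd 138.76) Mu -0.086 +-0.037 F_u 4.7 F_e1 -1.3 F_e2 0.6 w 0.0110
t 8.43 j7 133.99 (cmd 133.76) Mu -0.120 +-0.029 F_u 5.9 F_e1 -1.8 F_e2 0.7 w 0.0107
t 8.76 j7 128.99 (cmd 128.76) Mu -0.100 +-0.029 F_u 6.1 F_e1 -2.3 F_e2 1.2 w 0.0107
t 9.09 j7 123.99 (cmd 123.76) Mu -0.102 +-0.025 F_u 6.7 F_e1 -2.5 F_e2 0.9 w 0.0112
t 9.43 j7 118.99 (cmd 118.76) Mu -0.088 +-0.016 F_u 7.0 F_e1 -3.1 F_e2 1.4 w 0.0111
 t 9.43 p [0.57  0.049 0.234] F [-6.359  1.396  3.977] M [0.209 1.182 0.073] Mu -0.076 w 0.0111 j7 118.99
```

```bash
cat > drum.py <<'E'
from fit import *
def drum(c):
    X=cloud(c); hsv=cv2.cvtColor(c["img"],cv2.COLOR_RGB2HSV); H,S,V=[hsv[...,i].astype(int) for i in range(3)]
    m=((H<12)|(H>170))&(S>120)&(abs(X[...,0]-.57)<.07)&(abs(X[...,1]-.045)<.06)&(X[...,2]>.06)&(X[...,2]<.17)
    P=X[m]
    def f(p): return (np.hypot(P[:,1]-p[0]-np.sin(yaw0)*(P[:,0]-.577),P[:,2]-p[1])-.035)*1000
    r=least_squares(f,[.047,.105],loss="soft_l1"); rr=np.argwhere(m)
    f2=lambda p: (np.hypot(P[:,1]-.0492-np.sin(yaw0)*(P[:,0]-.577),P[:,2]-p[0])-.035)*1000
    r2=least_squares(f2,[.105],loss="soft_l1")
    print("drum n",len(P),r.x,"fixed-y z",r2.x,"px rows",rr.min(0),rr.max(0),"mean",rr.mean(0))
E
python3 - <<'E'
from drum import *
import pickle
c0=pickle.load(open("c0.pkl","rb")); drum(c0["scene"])
c=eyes.capture("scene"); drum(c); pickle.dump(c,open("c2.pkl","wb"))
a=[x["img"][160:260,270:370,::-1] for x in (c0["scene"],c)]
cv2.imwrite("pics/cmp2.png",cv2.resize(np.hstack(a),None,fx=4,fy=4,interpolation=cv2.INTER_CUBIC))
E
```

```text
drum n 155 [0.049 0.106] fixed-y z [0.106] px rows [210 309] [229 330] mean [219.026 316.077]
drum n 152 [0.049 0.104] fixed-y z [0.104] px rows [211 309] [229 330] mean [219.553 316.086]
```

View pics/cmp2.png

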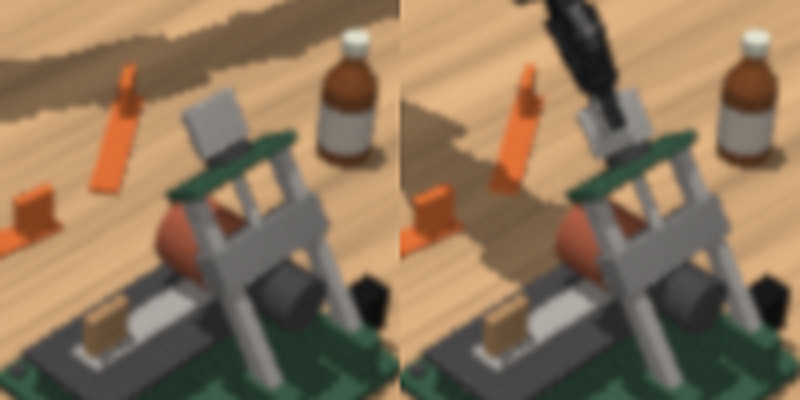

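```bash
sed -i 's/print("drum n",len(P),r.x,"fixed-y z",r2.x/print("drum n",len(P),"z %.2f fixed-y z %.2f"%(r.x[1]*1e3,r2.x[0]*1e3)/' drum.py
python3 - <<'E'
from drum import *
import pickle
drum(pickle.load(open("c0.pkl","rb"))["scene"]); drum(pickle.load(open("c2.pkl","rb")))
for i in range(3):
    turn(5,3); cs=[eyes.capture("scene") for _ in range(2)]
    for c in cs: drum(c)
    pickle.dump(cs,open("c3_%d.pkl"%i,"wb"))
E
```

```text
drum n 155 z 105.80 fixed-y z 105.77 px rows [210 309] [229 330] mean [219.026 316.077]
drum n 152 z 104.07 fixed-y z 104.02 px rows [211 309] [229 330] mean [219.553 316.086]
t 9.81 j7 114.22 (cmd 113.99) Mu -0.060 +-0.043 F_u 5.7 F_e1 -2.4 F_e2 0.9 w 0.0110
t 10.14 j7 109.18 (cmd 108.99) Mu -0.091 +-0.029 F_u 6.2 F_e1 -2.2 F_e2 1.0 w 0.0109
t 10.47 j7 104.19 (cmd 103.99) Mu -0.086 +-0.017 F_u 6.0 F_e1 -2.7 F_e2 1.4 w 0.0110
drum n 153 z 103.28 fixed-y z 103.30 px rows [211 309] [230 330] mean [219.869 316.176]
drum n 154 z 103.47 fixed-y z 103.60 px rows [211 309] [230 330] mean [219.831 316.227]
t 10.91 j7 99.19 (cmd 98.99) Mu -0.117 +-0.031 F_u 6.1 F_e1 -3.3 F_e2 1.9 w 0.0111
t 11.24 j7 94.19 (cmd 93.99) Mu -0.134 +-0.020 F_u 6.2 F_e1 -2.8 F_e2 1.9 w 0.0114
t 11.57 j7 89.19 (cmd 88.99) Mu -0.079 +-0.022 F_u 6.7 F_e1 -3.1 F_e2 2.1 w 0.0117
drum n 146 z 102.29 fixed-y z 102.45 px rows [212 309] [230 330] mean [220.089 316.336]
drum n 145 z 102.17 fixed-y z 102.17 px rows [212 309] [230 330] mean [220.131 316.283]
t 12.01 j7 84.19 (cmd 83.99) Mu -0.102 +-0.041 F_u 7.1 F_e1 -3.1 F_e2 2.5 w 0.0111
t 12.34 j7 79.19 (cmd 78.99) Mu -0.105 +-0.028 F_u 7.0 F_e1 -3.4 F_e2 2.8 w 0.0112
t 12.68 j7 74.18 (cmd 73.99) Mu -0.118 +-0.029 F_u 7.1 F_e1 -3.6 F_e2 2.7 w 0.0109
drum n 148 z 100.75 fixed-y z 100.92 px rows [212 309] [230 330] mean [220.5   316.216]
drum n 145 z 101.70 fixed-y z 101.78 px rows [212 309] [230 330] mean [220.338 316.283]
```

```bash
cat > corr.py <<'E'
import numpy as np,cv2,pickle
from scipy.optimize import least_squares
from scipy.ndimage import shift as nshift
ref=pickle.load(open("c0.pkl","rb"))["scene"]["img"].astype(float)
def sh(c,box=(206,226,307,321)):
    r0,r1,c0,c1=box
    def f(p):
        s=nshift(ref[r0-6:r1+6,c0-6:c1+6],(p[0],p[1],0),order=3)[6:-6,6:-6]
        return (p[2]*s+p[3]-c["img"][r0:r1,c0:c1]).ravel()
    r=least_squares(f,[.5,0,1,0],loss="soft_l1",f_scale=5); return r.x
E
python3 - <<'E'
from drum import *; from corr import sh
import pickle
for i in range(3):
    for c in pickle.load(open("c3_%d.pkl"%i,"rb")): print(i,sh(c))
print(sh(pickle.load(open("c2.pkl","rb"))))
for i in range(4):
    turn(5,1); cs=[eyes.capture("scene") for _ in range(3)]
    for c in cs: drum(c); print("   ",sh(c))
    pickle.dump(cs,open("c4_%d.pkl"%i,"wb"))
E
```

```text
0 [ 0.285 -0.757  0.918  6.104]
0 [ 0.28  -0.745  0.919  6.111]
1 [ 0.384 -0.827  0.844  9.818]
1 [ 0.384 -0.843  0.843  9.899]
2 [ 0.161 -0.473  0.68  19.267]
2 [ 0.142 -0.466  0.678 19.498]
[ 0.294 -0.776  0.924  5.083]
t 13.11 j7 69.48 (cmd 69.19) Mu -0.096 +-0.009 F_u 5.8 F_e1 -2.4 F_e2 1.2 w 0.0114
drum n 145 z 100.89 fixed-y z 100.83 px rows [212 309] [230 330] mean [220.697 316.255]
    [-0.027 -0.375  0.654 21.305]
drum n 148 z 101.84 fixed-y z 101.75 px rows [212 309] [230 330] mean [220.608 316.25 ]
    [-0.035 -0.38   0.653 21.439]
drum n 148 z 100.89 fixed-y z 100.96 px rows [212 309] [230 330] mean [220.527 316.297]
    [-0.023 -0.373  0.652 21.47 ]
t 13.59 j7 64.48 (cmd 64.19) Mu -0.097 +-0.015 F_u 6.3 F_e1 -2.3 F_e2 1.6 w 0.0110
drum n 145 z 100.99 fixed-y z 100.88 px rows [212 309] [230 330] mean [220.6   316.428]
    [-0.107 -0.277  0.633 22.071]
drum n 152 z 100.27 fixed-y z 100.30 px rows [212 309] [230 330] mean [220.546 316.474]
    [-0.082 -0.251  0.629 22.34 ]
drum n 147 z 100.94 fixed-y z 100.95 px rows [212 309] [230 330] mean [220.544 316.442]
    [-0.086 -0
[... 217 characters left out ...]
22.938]
drum n 149 z 101.04 fixed-y z 100.92 px rows [212 309] [230 330] mean [220.691 316.47 ]
    [-0.126 -0.283  0.625 22.648]
drum n 147 z 100.37 fixed-y z 100.46 px rows [212 309] [230 330] mean [220.721 316.456]
    [-0.126 -0.29   0.623 22.945]
t 14.56 j7 54.48 (cmd 54.19) Mu -0.103 +-0.016 F_u 6.0 F_e1 -2.3 F_e2 1.6 w 0.0113
drum n 147 z 100.67 fixed-y z 100.69 px rows [212 309] [230 330] mean [220.741 316.408]
    [-0.121 -0.348  0.622 23.441]
drum n 149 z 100.89 fixed-y z 100.79 px rows [212 309] [230 330] mean [220.772 316.423]
    [-0.117 -0.349  0.624 23.246]
drum n 148 z 100.29 fixed-y z 100.37 px rows [212 309] [230 330] mean [220.743 316.405]
    [-0.13  -0.332  0.62  23.69 ]
```

```bash
python3 - <<'E'
from fit import *
t=robot.get_clock(); m=np.array([np.array(robot.get_ft_torque())@u for _ in range(400)]); print(m[:6],m.mean(),m.std(),m.std()/20,robot.get_clock()-t)
f=np.array([robot.get_contact_force() for _ in range(400)]);print(f.mean(0),f.std(0))
print(np.mean([robot.get_tau()[6] for _ in range(50)]),np.std([robot.get_tau()[6] for _ in range(50)]))
E
```

```text
[-0.114 -0.114 -0.114 -0.114 -0.114 -0.114] -0.11433630082491121 1.3877787807814457e-17 6.938893903907229e-19 0.0
[-5.768  1.164  3.368] [0. 0. 0.]
0.10599121218547225 0.0
```

```bash
cat >> fit.py <<'E'
def samp(n=20,dt=.005):
    a=[];b=[]
    for _ in range(n):
        robot.wait(dt); a.append(np.array(robot.get_ft_torque())@u); b.append(robot.get_tau()[6])
    return np.mean(a),np.std(a),np.mean(b),np.std(b)
E
python3 - <<'E'
from fit import *
print(robot.get_clock(),np.array(samp()))
q=np.array(robot.get_joints()); q0=q.copy(); q0[6]=54.19
for d in (2,4):
    q=q0.copy(); q[6]-=d; robot.movej(list(q)); s=samp(); print(round(robot.get_clock(),2),round(robot.get_joints()[6],3),q[6],np.array(s))
E
```

```text
14.7083 [-0.107  0.023  0.106  0.   ]
15.29 52.426 52.19 [-0.099  0.033  0.081  0.031]
15.71 50.43 50.19 [-0.105  0.032  0.074  0.039]
```

```bash
python3 - <<'E'
from fit import *
q0=np.array(robot.get_joints()); robot.wait(.2)
print(robot.get_clock(),robot.get_joints()[6],robot.get_tau()[6])
q=q0.copy()
for c in (48.9,47.6):
    q[6]=c; robot.movej(list(q))
    for k in range(4): robot.wait(.08); print(round(robot.get_clock(),2),round(robot.get_joints()[6],3),c,round(robot.get_tau()[6],4),round(robot.get_ft_torque()@u if 0 else float(np.array(robot.get_ft_torque())@u),3))
E
```

```text
15.9083 50.426409899511086 0.1073379535228014
16.24 49.085 48.9 0.0971 -0.076
16.32 49.086 48.9 0.1051 -0.134
16.41 49.085 48.9 0.1056 -0.133
16.49 49.085 48.9 0.1057 -0.107
16.82 47.786 47.6 0.0834 -0.043
16.91 47.784 47.6 0.0929 -0.09
16.99 47.786 47.6 0.0937 -0.084
17.07 47.784 47.6 0.0937 -0.067
```

```bash
cat >> fit.py <<'E'
def gori(yaw=yaw0): return Rz(yaw)@np.array([[0,1,0],[0,0,-1],[-1,0,0.]])
G=np.array([.579,-.0735,.092])
E
python3 - <<'E'
from fit import *
p=np.array(robot.get_ee_pos()); R=np.array(robot.get_orientation())
robot.set_gripper(.05); st("rel")
robot.move_straight(p+u*.08,speed=.15,ori=R); st("back")
robot.goto(G+[-.01,-.03,.16],gori()); st("pre"); print(robot.get_joints())
import pickle
cs={n:eyes.capture(n) for n in("scene","top")}
pickle.dump(cs,open("c5.pkl","wb"))
for n,c in cs.items():
    c0=[.575,.047,.238]
    P=handle_pts(c,g,F); print(n,fitbox(P,HB,g,F,np.radians(np.arange(0,180,30)),-.004))
    P=grip_pts(c,np.array([.579,-.0735,.094])); print(n,len(P),fitbox(P,np.array([.006,.021,.021]),np.array([.579,-.0735,.094]),np.eye(3),[0,.03],-.007))
from drum import drum
drum(cs["scene"])
save(cs["scene"],"s5.png",(140,270,230,390),5)
E
```

```text
rel t 17.53 p [0.569 0.05  0.234] F [-0.326 -0.162  0.145] M [-0.019  0.62  -0.011] Mu -0.006 w 0.0502 j7 47.63
back t 18.22 p [0.523 0.049 0.299] F [0.322 0.396 0.009] M [-0.014  0.581  0.022] Mu 0.019 w 0.05 j7 37.75
pre t 19.05 p [ 0.568 -0.104  0.251] F [ 0.482 -0.576 -0.376] M [-0.    -0.017  0.009] Mu 0.008 w 0.0498 j7 25.46
[-26.779  24.225  45.243  98.972 -18.638  64.737  25.458]
scene (array([0.571, 0.049, 0.233]), np.float64(-11.331421597659379), np.float64(1.0185169927315094), np.float64(60.71162258753516))
scene 1034 (array([ 0.585, -0.086,  0.595]), np.float64(71.74305904305842), np.float64(109.31393236039891), np.float64(112010.32747945825))
top (array([0.571, 0.049, 0.235]), np.float64(529.1788026554558), np.float64(1.0710521098357968), np.float64(57.87033070062259))
top 1047 (array([ 0.574, -0.08 ,  0.66 ]), np.float64(62.82805579045816), np.float64(10.019335153509404), np.float64(9565.56310032291))
drum n 153 z 100.23 fixed-y z 100.07 px rows [212 309] [231 330] mean [221.033 316.654]
```

View pics/s5.png

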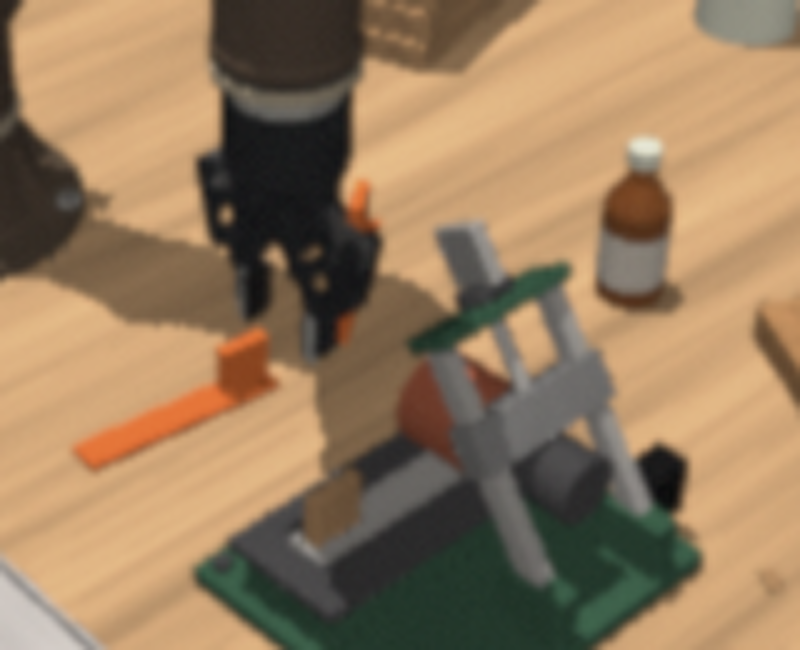

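```bash
python3 - <<'E'
from fit import *
R=gori()
robot.goto(G+[0,0,.08],R)
s=robot.move_straight(G,speed=.08,ori=R,f_stop=8); st("down %s"%s)
if not s:
    robot.set_gripper(0.0); robot.wait(.1); st("grip")
    dy=R@[0,0,1.]  # tool z
    d=Rz(yaw0)@np.array([0,-1.,0]); p=np.array(robot.get_ee_pos())
    def avg(n=20):
        a=[]
        for _ in range(n): robot.wait(.005); a.append(robot.get_contact_force())
        return np.mean(a,0)
    print("before",avg())
    for k in range(1,5):
        robot.move_straight(p+d*.001*k,speed=.02,ori=R); print(k,avg(),np.array(robot.get_ee_pos())-p)
    print(robot.get_clock())
E
```

```text
down False t 20.73 p [ 0.579 -0.074  0.092] F [0.447 0.471 0.526] M [ 0.052 -0.017 -0.004] Mu -0.033 w 0.0498 j7 30.37
grip t 21.27 p [ 0.579 -0.073  0.092] F [-0.44   1.177  5.767] M [ 0.144  0.003 -0.229] Mu -0.27 w 0.0108 j7 30.37
before [0.255 0.914 5.722]
1 [0.106 4.643 3.618] [ 0. -0.  0.]
2 [0.274 6.157 4.258] [ 0.    -0.001  0.   ]
3 [0.125 6.401 4.47 ] [ 0.    -0.002  0.   ]
4 [-0.207  6.578  4.909] [ 0.    -0.003 -0.   ]
23.1
```

```bash
python3 - <<'E'
from fit import *
R=gori(); d=Rz(yaw0)@np.array([0,-1.,0])
def avg(n=20):
    a=[]
    for _ in range(n): robot.wait(.005); a.append(robot.get_contact_force())
    return np.mean(a,0)
p=G+d*.004; 
for dz in (.0008,.0014):
    robot.move_straight(p+[0,0,dz],speed=.02,ori=R); print(dz,avg())
for k in range(1,4):
    robot.move_straight(p+d*.001*k+[0,0,dz],speed=.02,ori=R); print(k,avg(),np.array(robot.get_ee_pos())-G)
for k in (1,0,-1):
    robot.move_straight(p+d*.001*k+[0,0,dz],speed=.02,ori=R); print(k,avg(),np.array(robot.get_ee_pos())-G)
print(robot.get_clock())
E
```

```text
0.0008 [ 0.735  3.371 -2.081]
0.0014 [ 0.426  3.813 -5.509]
1 [ 0.038  4.35  -5.945] [-0.    -0.005  0.001]
2 [-0.516  4.014 -5.774] [ 0.    -0.006  0.001]
3 [-0.348  3.702 -5.906] [ 0.    -0.007  0.001]
1 [-0.841 -5.259 -4.011] [ 0.    -0.007  0.002]
0 [-0.551 -5.701 -4.038] [ 0.    -0.006  0.002]
-1 [-0.335 -5.748 -4.204] [ 0.    -0.005  0.002]
26.4333
```

```bash
python3 - <<'E'
from fit import *
R=gori(); d=Rz(yaw0)@np.array([0,-1.,0])
def avg(n=16):
    a=[];b=[]
    for _ in range(n): robot.wait(.005); a.append(robot.get_contact_force()); b.append(robot.get_ft_torque())
    return np.mean(a,0),np.mean(b,0)
dz=.0014; y=.003
f=avg()[0]
for i in range(3):
    dz+=(f[2]+1)*.00017; robot.move_straight(G+d*y+[0,0,dz],speed=.02,ori=R); f,m=avg(); print("z",dz,f,m)
for y in (.0045,.006,.0075):
    robot.move_straight(G+d*y+[0,0,dz],speed=.02,ori=R); f,m=avg(); print(y,dz,f,m,np.array(robot.get_ee_pos())-G)
    dz+=(f[2]+1)*.00015
print(robot.get_clock())
E
```

```text
z 0.0008336723015616272 [-0.483 -5.961 -2.786] [-1.452  0.186  0.097]
z 0.0005300946823926912 [-0.828 -5.777 -2.217] [-1.395  0.235  0.114]
z 0.0003231233012546624 [-0.876 -6.031 -1.609] [-1.289  0.228  0.121]
0.0045 0.0003231233012546624 [-0.147 -3.124 -1.473] [-0.714  0.039  0.028] [ 0.    -0.005  0.001]
0.006 0.00025222844868895005 [-0.985  3.977  3.995] [ 0.692  0.171 -0.036] [ 0.    -0.005  0.   ]
0.0075 0.0010014920317875952 [ 0.382  3.489 -3.36 ] [ 0.63  -0.108 -0.023] [-0.    -0.007  0.001]
28.8667
```

```bash
python3 - <<'E'
from fit import *
R=gori(); d=Rz(yaw0)@np.array([0,-1.,0]); z0=np.array([0,0,.0006])
R2=gori(np.radians(90-.4)); T=np.array([.4535+.06,-.2965,.15])
R3=gori(np.radians(-90-.4)); T3=np.array([.4535-.06,-.2965,.15])
for X,r in((G+d*.13,R),(T,R2),(T-[0,0,.115],R2),(T3,R3),(T3-[0,0,.115],R3)): print(robot.ik(X,r))
robot.move_straight(G+d*.03+z0,speed=.06,ori=R); st("30")
robot.move_straight(G+d*.13+z0,speed=.12,ori=R); st("130")
robot.move_straight(G+d*.13+[0,0,.09],speed=.15,ori=R); st("up")
import pickle
cs={n:eyes.capture(n) for n in("scene","top")}
pickle.dump(cs,open("c6.pkl","wb"))
save(cs["scene"],"s6.png",(140,290,200,390),4); save(cs["top"],"t6.png",(120,300,170,400),3)
for n,c in cs.items():
    print(n,fitbox(handle_pts(c,g,F),HB,g,F,np.radians(np.arange(0,180,30)),-.004))
E
```

```text
[ -9.786  37.345  36.724 102.696 -28.477  49.53   41.582]
[ 14.556  27.548  14.559 102.083  -8.55   51.441 122.477]
[ 17.856  36.159  10.079 106.696  -9.663  37.964 123.267]
[-15.32   32.363  67.039 118.206 -37.356  54.321 -18.357]
[ -5.065  40.179  52.33  123.124 -50.271  41.608  -8.786]
30 t 29.39 p [ 0.58  -0.104  0.093] F [-0.78   0.349 -1.792] M [-0.11   0.02   0.036] Mu 0.093 w 0.0112 j7 33.05
130 t 30.38 p [ 0.582 -0.203  0.092] F [-0.296  0.068 -1.004] M [-0.085  0.035 -0.019] Mu 0.033 w 0.0108 j7 41.54
up t 31.12 p [ 0.582 -0.203  0.181] F [-0.858  0.584 -2.721] M [-0.133 -0.035  0.002] Mu 0.078 w 0.011 j7 37.65
scene (array([0.57 , 0.049, 0.233]), np.float64(168.87118333692544), np.float64(1.075880665883339), np.float64(65.3555184665946))
top (array([0.571, 0.048, 0.234]), np.float64(-10.134520873382614), np.float64(0.9246478201359521), np.float64(43.91641056703929))
```

View pics/s6.png

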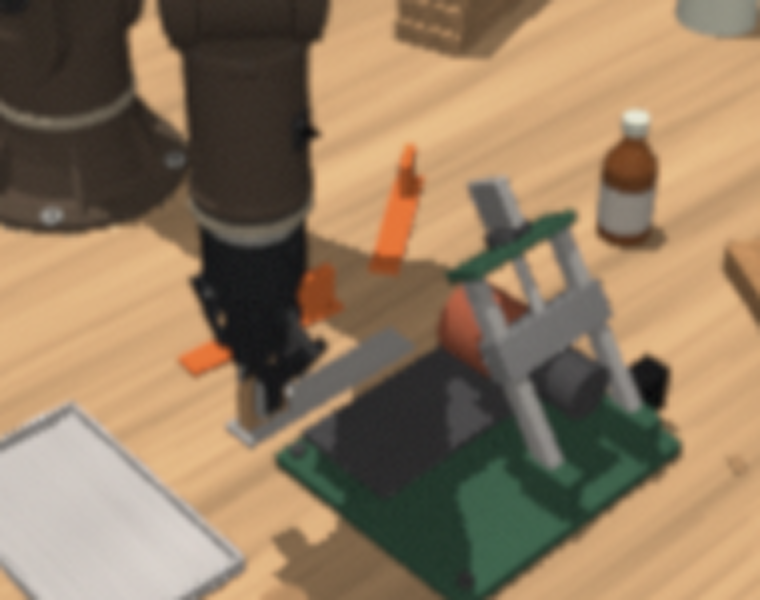

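View pics/t6.png

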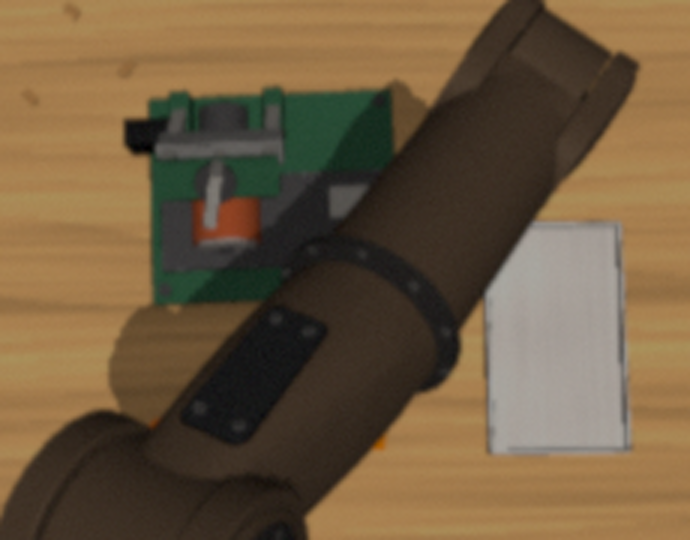

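The blade is out and held level. The drag fell to about 0 N once the blade cleared the drum, so the drum had been nipping it, and the handle hasn't moved. Now I'll place it in the tray.

```bash
python3 - <<'E'
from fit import *
R2=gori(np.radians(90-.4)); T=np.array([.4535+.06,-.2965,.13])
robot.goto(T,R2); st("above")
robot.move_straight(np.r_[T[:2],.05],speed=.12,ori=R2)
s=robot.move_straight(np.r_[T[:2],.033],speed=.03,ori=R2,f_stop=5); st("down %s"%s)
import pickle
cs={n:eyes.capture(n) for n in("scene","top")}
pickle.dump(cs,open("c7.pkl","wb"))
save(cs["scene"],"s7.png",(170,330,120,320),4)
E
```

```text
above t 32.58 p [ 0.514 -0.296  0.13 ] F [-0.195  0.468 -2.634] M [-0.07  -0.082 -0.029] Mu 0.018 w 0.0114 j7 123.96
down True t 33.88 p [ 0.514 -0.297  0.036] F [-0.96  -0.654  4.485] M [ 0.059  0.096 -0.014] Mu -0.046 w 0.0112 j7 126.26
```

View pics/s7.png

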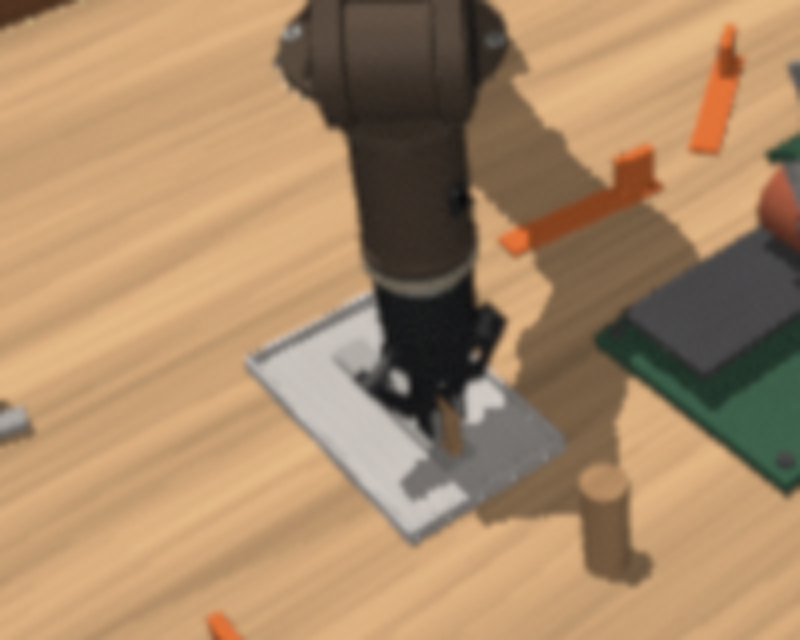

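Contact came at z 0.036 as expected, with the gauge inside the tray. Next: release, retreat and check.

```bash
python3 - <<'E'
from fit import *
p=np.array(robot.get_ee_pos()); R=np.array(robot.get_orientation())
robot.set_gripper(.04); st("rel")
robot.move_straight(p+[0,0,.16],speed=.15,ori=R)
robot.goto([.35,-.45,.32],gori(np.radians(45))); robot.wait(.3); st("away")
import pickle
cs={n:eyes.capture(n) for n in("scene","top")}
pickle.dump(cs,open("c8.pkl","wb"))
for n,c in cs.items():
    print(n,fitbox(handle_pts(c,g,F),HB,g,F,np.radians(np.arange(0,180,30)),-.004))
    P=grip_pts(c,np.array([.5135,-.2965,.038])); print(len(P),fitbox(P,np.array([.021,.006,.021]),np.array([.5135,-.2965,.038]),np.eye(3),[0],-.007))
    X=cloud(c)
    for x in (.38,.42,.46): 
        r,q=np.round(proj(c,[x,-.2965,.01])).astype(int); print(x,X[r-1:r+2,q-1:q+2].reshape(-1,3)[:,2].mean())
save(cs["scene"],"s8.png",(150,340,110,390),2.8); save(cs["top"],"t8.png",(120,300,130,400),2.9)
E
```

```text
rel t 34.37 p [ 0.513 -0.296  0.036] F [ 0.525 -0.593 -0.403] M [ 0.008 -0.124 -0.02 ] Mu -0.02 w 0.0402 j7 126.26
away t 36.89 p [ 0.351 -0.449  0.319] F [ 0.474 -0.306 -0.539] M [-0.006 -0.02  -0.002] Mu 0.002 w 0.0399 j7 102.49
scene (array([0.571, 0.049, 0.233]), np.float64(-12.208695861345443), np.float64(1.17536027200465), np.float64(72.29133987500315))
86 (array([ 0.511, -0.298,  0.038]), np.float64(0.9446505120477514), np.float64(0.9627574652219469), np.float64(41.84700246338805))
0.38 0.009886754452370205
0.42 0.010292146171066377
0.46 0.009674897346843868
top (array([0.572, 0.049, 0.235]), np.float64(-372.768472044281), np.float64(1.0528992664463424), np.float64(54.73574938319518))
68 (array([ 0.514, -0.297,  0.041]), np.float64(0.6740697951500046), np.float64(1.5643197920995464), np.float64(67.9170312264869))
0.38 0.009077251062303388
0.42 0.012225472077233672
0.46 0.010793277144370934
```

View pics/s8.png

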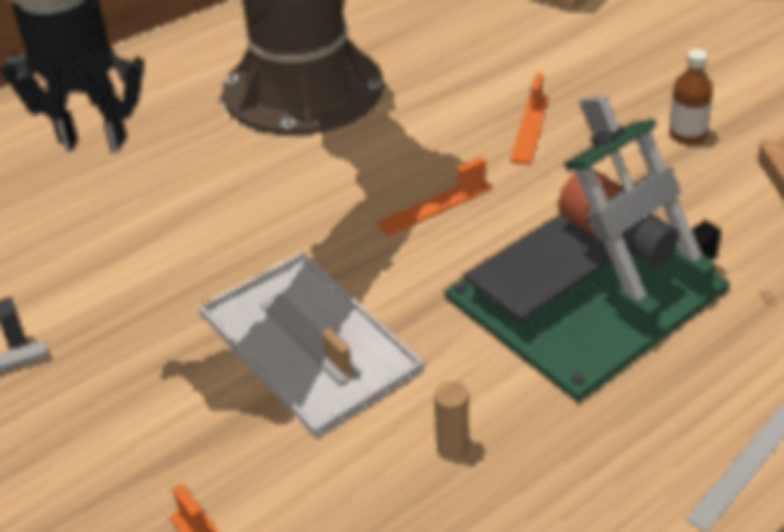

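View pics/t8.png

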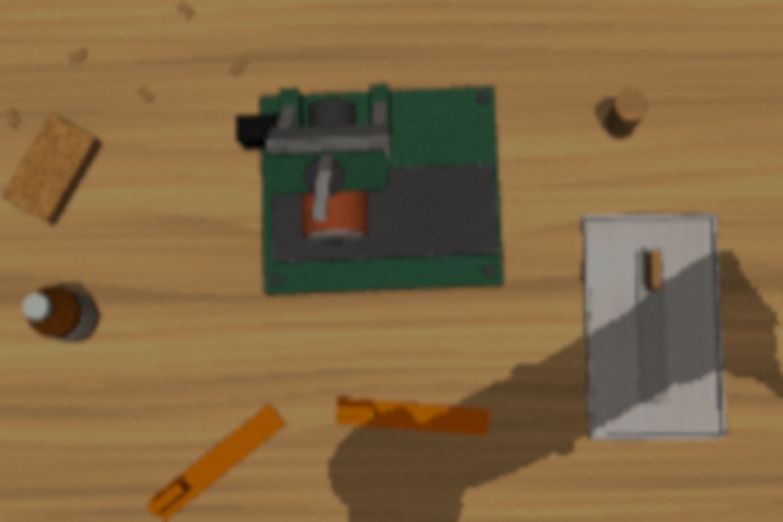

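The gauge lies flat in the tray with its grip up: the blade top is about 10 mm above the bench in both views, and the grip centre is at z ≈ 0.038. The handle angle hasn't changed, and the oil bottle, cork block and offcut are in place.

```bash
python3 -c "
from bench import robot
print(robot.hand_in(), robot.get_clock())"
```

```text
the job is handed in; nothing more can be done
the job is handed in; nothing more can be done
```

I turned the T-handle about 101° clockwise until the drum nipped the blade. Then I slid the gauge straight out and laid it flat on the tray floor with its wooden grip up. The job was handed in at about 37 s on the robot's clock.

**Last checks**
- **Nip:** the blade dragged at about 4 N while under the drum. That fell to about 0 N once it slid clear.
- **Screw:** the handle's angle still agrees within about 2° across pictures taken after turning and after placing. If a reading of 0 means the bar points along the machine's x, the final reading is about 3.34 (target 3.33).
- **Gauge:** its blade top is about 10 mm above the bench along its length, as expected on the 4 mm floor.
- **Left alone:** the oil bottle, cork block, offcut and orange look-alikes look unmoved in the pictures.

**Less certain**
- **Contact point:** the handle's torque showed no clear change when the drum touched the blade. The setting therefore rests on the handle angle, the drag test and the drum's measured drop, which was about 5.6 mm against 5.3 mm expected. The drop measurement scatters by about 0.4 mm.
- **Camera heights:** the top camera read about 2 mm higher than the scene camera. I used the scene camera's heights because they matched the given dimensions better.

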